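Drag out the reader's flat carrier and load the sample jar

TASK

The flat metal carrier plate of the low white reader has no handle: press down gently on its top with closed fingers and drag it out by friction, towards the reader's front end, until it is fully out against its stop. Then pick up the small squat jar and set it down gently, upright, in the round pocket of the carrier, and let go. Do not press hard on the reader and leave the other glassware where it is.

Things in the scene. Friction and masses are not known exactly. Their poses are not given: they have to be found in the camera images.
- reader: low white bench reader, fixed, 330 x 200 x 82 mm. Origin: on the bench under the middle of its front end (nearest the robot); +x runs into the reader, +y left, z up. x = 0 to 160 mm: open bed, 142 mm wide over its rails (tops at 28 mm), front lip 10 mm thick, 26 mm high. x = 160 to 330: hood. More than 30 N of force on reader or carrier damages it
- carrier (a joint): slide of the carrier, in m along its sloping runners: 0 is fully in, 0.09 is fully out against its stop; starts between 0 and 0.025. It moves along the reader's -x and sinks by some 11 mm on the whole way, staying level. The runners drag with about 9 N, so the fingers need some 15 to 25 N of downward force all the way for it to follow them; with less they slip over it
- carrier_front (a point): middle of the top front edge of the carrier, moves with it; axes as the reader's. The carrier is a bare level aluminium plate (gives 1 mm under 20 N), 170 (along +x from here) x 112 x 10 mm. Its top is 41 mm above the bench when fully in, 30 mm when fully out. At the start 58 to 83 mm of it stick out from under the hood; fully out, this point is 12 mm from the reader's front end
- pocket (a point): centre of the floor of the carrier's round pocket, 110 mm behind the carrier's front edge on its centre line; pocket 48 mm in diameter, 4 mm deep; axes as the reader's. Hidden under the hood at the start; when the carrier is fully out its centre is 38 mm in front of the hood
- jar: the small squat clear jar with white cap, 42 mm in diameter, 62 mm high, about 0.08 to 0.17 kg; origin at the centre of its underside, z up. Stands on the bench to the left or right of the reader
- tall_jar: the bigger clear jar, 60 mm in diameter, 115 mm high; not to be used; origin at the centre of its underside
- dropper: small amber dropper bottle, 28 mm in diameter, 86 mm high; leave alone; origin at the centre of its underside
- beaker: open glass beaker, 68 mm in diameter, 85 mm high; leave alone; origin at the centre of its underside
Mind the look-alikes: they are no part of the job. Leave any yellow look-alike of the jar alone.

How it is judged:
By the outcome, as a careful person would: the job done as asked, in the order asked, and still so for the second after the job is handed in, with the robot touching nothing.
It also fails if it takes over 69 s, if anything falls off the work surface, if the arm or the gripper's body presses on something with over 40 N, if the wrist force passes 120 N, or if a joint passes its speed limit or range.

ROBOT

A 6-joint arm with a two-finger parallel gripper is mounted at the origin on the work surface. World frame = base frame: x ahead of the robot, y to its left, z up, the work surface at z = 0. Lengths are in m, angles in rad, forces in N, time in s.
With the tool pointing down it reaches from about 0.35 to 0.975 m from the base axis. Payload 4.9 kg.
Tool frame: the origin (TCP) lies at the very end of the fingers, on their centre line; the grasp point (between the pads) lies 19 mm behind it (manip.hold_point_z is the distance from the TCP to the grasp point, in m); z points along the fingers, y is the direction in which the jaws open and shut (so a half turn about z gives the same grasp; the last joint's range is limited). The gripper opens to 85 mm and grips with 20 to 120 N. Pads are 22 mm wide; open, the fingers measure 114 mm over their backs; the gripper's body (76 mm by 85 mm) begins 54 mm behind the grasp point. The pads swing forward as they close: fully open they stand 13 mm farther back than shut.
Start: joints at [-1.324, 0.053, 1.613, -0, 1.476, -0.119], TCP at [0.224, -0.584, 0.231] pointing down, gripper open.
Joint ranges: [-3.01, 3.01], [-1.01, 2.22], [0.06, 2.58], [-1.02, 4.17], [0.09, 2.62], [-3.14, 3.14]. Speed limits (rad/s): [2.57, 2.57, 3.14, 3.14, 3.14, 3.14].

INTERFACE

Orientations are given as a unit quaternion [w, x, y, z].
In Python, from plant import monitor, grab_frame, camera_params, ticket, manip gives the robot as it stands.
- The arm moves only by the tool play_rows, never from a script. Its argument "commands" is a list of rows, each an object of numbers: "dx", "dy", "dz": the shift along the tool's x, y, z in cm; "rx", "ry", "rz": the turn, a rotation vector about the tool's x, y, z in rad; "claw": the closure, from 0 (fully open) to 1 (shut). In form: [{"dx": .., "dy": .., "dz": .., "rx": .., "ry": .., "rz": .., "claw": ..}, ...]. A call has 1 to 5 rows; each row is the pose to reach, as a shift and turn from the pose measured when the call began, along the tool's axes at that moment; what a row does not reach only later rows make up. A row lasts 1/10 s, in which the tool goes at most 50 mm and 8.59 degrees, less where a joint would pass 70% of its speed; a pose out of reach is approached as far as the arm can. A call with a gripper value outside its range is refused whole. The fingers move at their own pace and stop on an object; the grip force is fixed at half the most. Time passes only in rows, so rows that repeat a pose let the fingers close. It gives the time, the measured TCP pose, the force and the opening at its end, in the units of the state.
- monitor.state(): the state, without advancing time (a new reading comes with each control period).
- grab_frame(name): name is "scene" or "top"; returns the picture (384x512x3 uint8, blue, green, red); there is no depth.
- camera_params(name): a dict with "fx", "fy", "cx", "cy" (pixels), "rvec" (rotation vector, rad) and "tvec" (3), from world to camera coordinates, as OpenCV has them. Camera axes: x right, y down, z forward; pixel columns grow to the right and rows downward; lengths in m; the calibration is good to about 2 mm. A picture is of the moment at which its call begins. camera_params takes no time and is no camera call.
- ticket.job_done(): hands the job in, once; it reports no verdict.
The state is a dict: "time": time; "joint_pos": joint angles; "joint_vel": joint speeds; "joint_efforts": joint torques, N m; "tool_pos": TCP position; "tool_rot": TCP orientation; "contact_force": force on the tool from outside, world axes, zero at the start; "ft_torque": the same for the moment, N m; "gripper_width": opening from 0.0 (shut) to 1.0 (fully open).
Only numpy, scipy, OpenCV 4.12 (cv2) and the standard library are available. Lean on these libraries where they do the work, as an engineer would, in place of code of your own. Each camera call takes 0.05 s, during which the arm holds its last target.

## Working session

There is one attempt and no reset: what is moved stays moved. The work goes in short steps, Python scripts to look and compute and a tool call to move; the robot and the scene stay as the last step left them, time stands still between calls to the robot, and variables do not carry over. Pictures are saved under pics/ and viewed, and the job is handed in when it is done.

Besides the shell and the picture viewer there is one more tool, called after "Call:" as a command line: name --argument value ..., lists and objects as JSON in quotes. play_rows: Moves the arm, as the interface text tells. Its arguments: {"type":"object","properties":{"commands":{"type":"array"}},"required":["commands"]}

```bash
mkdir -p pics; ls
python3 - <<'E'
from plant import monitor, grab_frame, camera_params, ticket, manip
import cv2
for n in("scene","top"):
    cv2.imwrite(f"pics/{n}0.png",grab_frame(n)); print(n,camera_params(n))
print(monitor.state()); print(manip.hold_point_z)
E
```

```text
pics
scene {'fx': 493.7014653021153, 'fy': 493.7014653021153, 'cx': 262.1942293284852, 'cy': 190.07953763991586, 'rvec': array([ 0.75003369,  2.58256743, -1.17395244]), 'tvec': array([ 0.44990256, -0.1307231 ,  1.39375626])}
top {'fx': 460.16716076621174, 'fy': 460.16716076621174, 'cx': 255.3421804065457, 'cy': 186.01879940415972, 'rvec': array([ 2.18396732, -2.18506514,  0.04574522]), 'tvec': array([0.01380805, 0.53610344, 1.3181809 ])}
{'time': 0.1, 'joint_pos': array([-1.32402267e+00,  5.32818240e-02,  1.61418271e+00, -8.23973401e-06,
        1.47602730e+00, -1.19039196e-01]), 'joint_vel': array([-0.00027345, -0.00322758, -0.00380048,  0.00152494,  0.00026164,
       -0.00024496]), 'joint_efforts': array([ 5.61167981e-04, -3.94904423e+01, -3.71362424e+01, -8.43607040e-05,
        3.93456707e-03,  3.85111070e-05]), 'tool_pos': array([ 0.22339988, -0.58308649,  0.23017602]), 'tool_rot': array([-9.47393835e-04,  9.83318687e-01,  1.81888586e-01, -6.46992096e-05]), 'contact_force': array([ 0.39729757,  0.8966416 , -0.17395498]), 'ft_torque': array([-0.0401197 ,  0.01796342, -0.00763967]), 'gripper_width': 1.000411815153987}
0.0187
```

View pics/scene0.png

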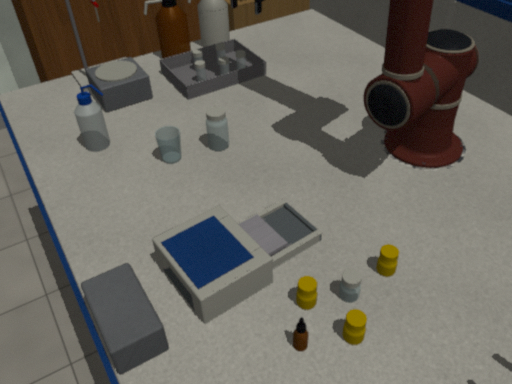

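View pics/top0.png

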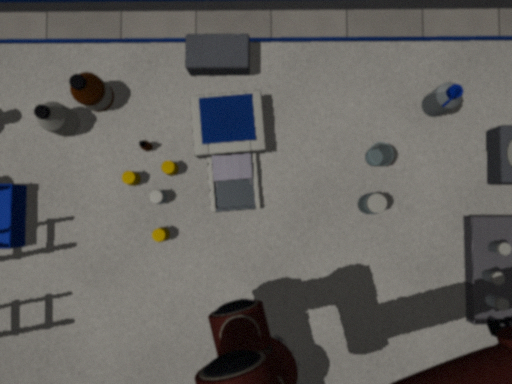

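The scene view shows the reader at about (235,250) with its bed open toward the robot. The clear jar with the white cap is at scene (350,288), top (157,197). Possible mix-ups, by top-view pixel: yellow jars at (131,178), (169,168) and (160,235), the tall jar at (376,203), the beaker at (378,155) and the dropper at (147,146). I choose (157,197) and will check it in close crops.

Run:
```python
import cv2
t=cv2.imread("pics/top0.png");s=cv2.imread("pics/scene0.png")
cv2.imwrite("pics/c1.png",cv2.resize(t[85:220,110:275],None,fx=4.8,fy=4.4,interpolation=cv2.INTER_CUBIC)[:, :])
cv2.imwrite("pics/c2.png",cv2.resize(s[190:360,230:420],None,fx=4,fy=3.5,interpolation=cv2.INTER_CUBIC))
cv2.imwrite("pics/c3.png",cv2.resize(t[140:220,200:280],None,fx=7,fy=7,interpolation=cv2.INTER_CUBIC))
```

```text
(no output)
```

View pics/c1.png

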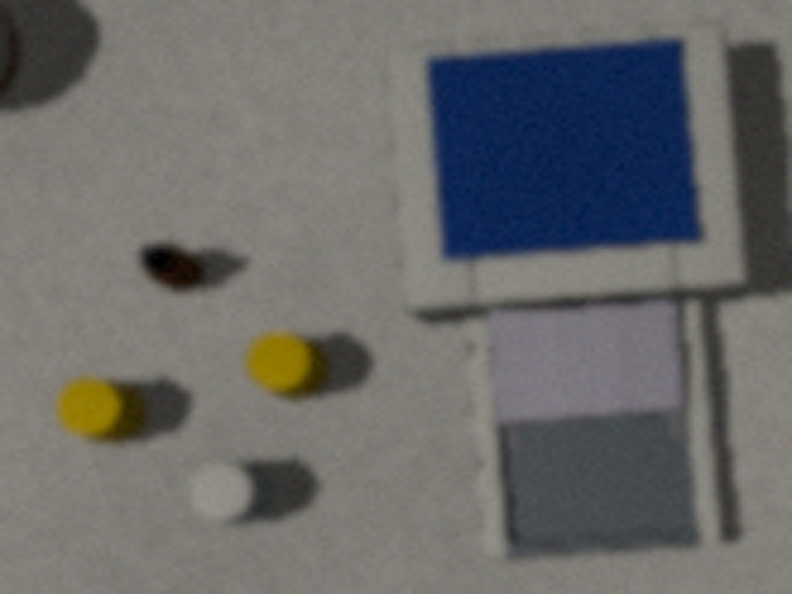

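View pics/c2.png

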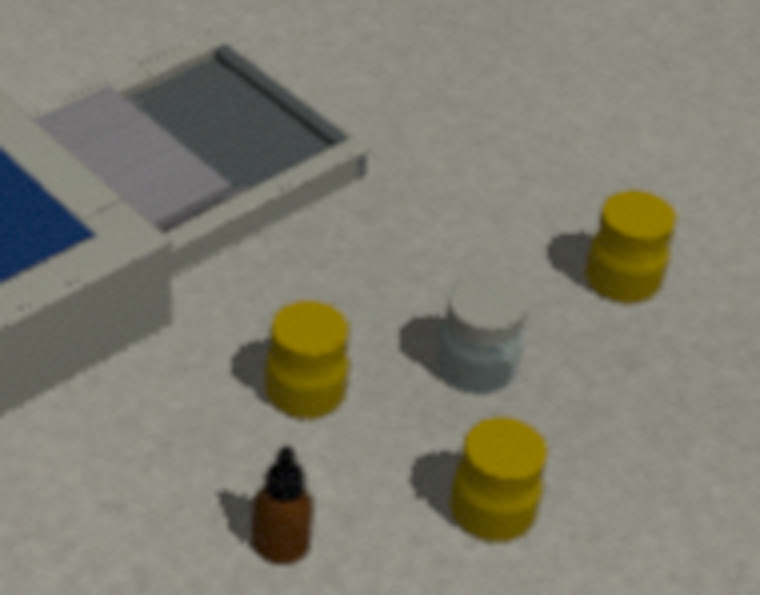

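View pics/c3.png

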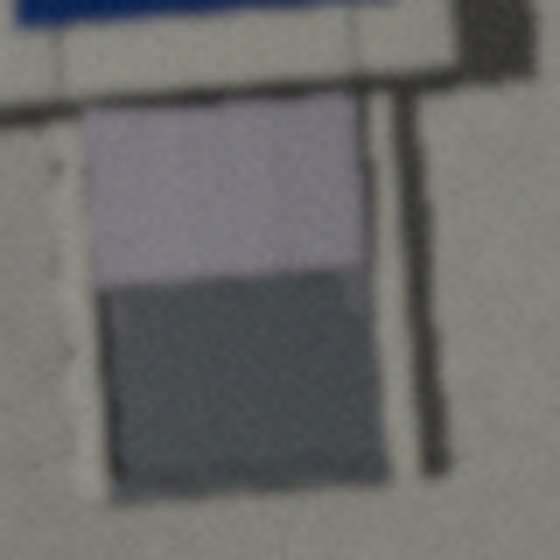

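```bash
cat > h.py <<'E'
import numpy as np,cv2
from scipy.optimize import least_squares
from plant import camera_params
C={n:camera_params(n) for n in("scene","top")}
def K(c): return np.array([[c['fx'],0,c['cx']],[0,c['fy'],c['cy']],[0,0,1]])
def proj(n,P):
    c=C[n]; return cv2.projectPoints(np.atleast_2d(np.array(P,float)),c['rvec'],c['tvec'],K(c),None)[0][:,0]
def ray(n,uv,z):
    c=C[n];R=cv2.Rodrigues(c['rvec'])[0];o=-R.T@np.ravel(c['tvec'])
    d=R.T@np.linalg.inv(K(c))@np.array([uv[0],uv[1],1.]);return o+d*(z-o[2])/d[2]
def r2w(p,P):
    P=np.atleast_2d(P);c,s=np.cos(p[2]),np.sin(p[2])
    return np.c_[p[0]+c*P[:,0]-s*P[:,1],p[1]+s*P[:,0]+c*P[:,1],P[:,2]]
E
python3 - <<'E'
from h import *
c1=lambda u,v:(110+u/4.8-.4,85+v/4.4-.4)
c2=lambda u,v:(230+u/4-.4,190+v/3.5-.4)
obs=[("top",c1(390,50),(.33,.1,.082)),("top",c1(722,30),(.33,-.1,.082)),("top",c1(745,278),(.16,-.1,.082)),("top",c1(408,303),(.16,.1,.082)),
("top",c1(487,553),(0,.071,.028)),("top",c1(720,540),(0,-.071,.028)),
("scene",c2(365,153),(0,.071,.028)),("scene",c2(224,45),(0,-.071,.028)),("scene",c2(168,243),(.16,.1,.082)),("scene",c2(172,322),(.16,.1,.0))]
def f(p): return np.concatenate([proj(n,r2w(p,P))[0]-uv for n,uv,P in obs])
s=least_squares(f,[.6,0,0],loss='soft_l1');p=s.x;print(p,np.round(f(p).reshape(-1,2),1))
# carrier front edge
for n,uvs in(("top",[c1(497,422),c1(685,410)]),("scene",[c2(108,88),c2(230,185)])):
    for uv in uvs:
        w=ray(n,uv,.040);d=w[:2]-p[:2];c,ss=np.cos(p[2]),np.sin(p[2]);print(n,w,"local",c*d[0]+ss*d[1],-ss*d[0]+c*d[1])
# jar
print("jar top-cap",ray("top",c1(222,492),.062)); print("jar scene cap",ray("scene",c2(487,300),.062))
for q in[(90,408),(282,362)]: print("yel",ray("top",c1(*q),.062))
print("yel3",ray("top",(160,235),.06),"dropper",ray("top",(147,146),.086))
for q in[(310,325),(505,448),(638,215)]: print("yel sc",ray("scene",c2(*q),.062))
E
```

```text
[0.46787409 0.07306951 0.0721086 ] [[-1.4 -2. ]
 [ 0.8 -2.8]
 [ 0.5  1.3]
 [-1.3  0.9]
 [-1.2  1.1]
 [-0.4  0.4]
 [ 0.4 -0.4]
 [-3.2 -3.6]
 [-0.1 -1.1]
 [-0.7  2. ]]
top [0.55055113 0.13349255 0.04      ] local 0.08681542708708122 0.05430945949400712
top [0.5582097  0.02179507 0.04      ] local 0.08640672985919227 -0.05764952732828703
scene [0.55991166 0.02583281 0.04      ] local 0.08839516570822123 -0.0537448971145284
scene [0.54917584 0.13525157 0.04      ] local 0.08557044881932366 0.05616299418745995
jar top-cap [0.50449805 0.29173811 0.062     ]
jar scene cap [0.50346892 0.29273248 0.062     ]
yel [0.55825925 0.37002716 0.062     ]
yel [0.58760142 0.25749294 0.062     ]
yel3 [0.39673936 0.27922712 0.06      ] dropper [0.64333823 0.31248289 0.086     ]
yel sc [0.58673295 0.2599244  0.062     ]
yel sc [0.55891774 0.37264506 0.062     ]
yel sc [0.39799056 0.28561179 0.062     ]
```

```bash
cat >> h.py <<'E'
from plant import monitor
from scipy.spatial.transform import Rotation as Ro
RP=[0.4679,0.0731,0.0721]
def st():
    s=monitor.state(); q=s['tool_rot']; R=Ro.from_quat(np.r_[q[1:],q[0]]); return s,R
def goto(x,y,z,yaw):
    s,R=st(); d=R.inv().apply(np.array([x,y,z])-s['tool_pos'])*100
    T=Ro.from_euler('z',yaw)*Ro.from_quat([1,0,0,0]); rv=(R.inv()*T).as_rotvec()
    print("t",s['time'],"pos",s['tool_pos'].round(4),"F",s['contact_force'].round(1),"w",round(s['gripper_width'],3));print("d cm",d.round(2),"rv",rv.round(3))
E
python3 - <<'E'
from h import *
w=r2w(RP,(.112,0,.1))[0];print(w)
goto(w[0],w[1],.13,RP[2])
E
```

```text
[0.57960902 0.08116821 0.1       ]
t 0.1 pos [ 0.2234 -0.5831  0.2302] F [ 0.4  0.9 -0.2] w 1.0
d cm [ 57.02 -49.27  10.12] rv [-0.002  0.     0.294]
```

Call:
play_rows --commands '[{"dx":57,"dy":-49.3,"dz":2,"rz":0.294,"claw":1},{"dx":57,"dy":-49.3,"dz":2,"rz":0.294,"claw":1},{"dx":57,"dy":-49.3,"dz":2,"rz":0.294,"claw":1},{"dx":57,"dy":-49.3,"dz":2,"rz":0.294,"claw":1},{"dx":57,"dy":-49.3,"dz":2,"rz":0.294,"claw":1}]'

```text
invalid input
```

```bash
python3 -c "
from h import *
goto(.5796,.0812,.13,RP[2])"
```

```text
t 0.1 pos [ 0.2234 -0.5831  0.2302] F [ 0.4  0.9 -0.2] w 1.0
d cm [ 57.02 -49.27  10.12] rv [-0.002  0.     0.294]
```

Call:
play_rows --commands '[{"dx":57,"dy":-49.3,"dz":2,"rx":0,"ry":0,"rz":0.294,"claw":1},{"dx":57,"dy":-49.3,"dz":2,"rx":0,"ry":0,"rz":0.294,"claw":1},{"dx":57,"dy":-49.3,"dz":2,"rx":0,"ry":0,"rz":0.294,"claw":1},{"dx":57,"dy":-49.3,"dz":2,"rx":0,"ry":0,"rz":0.294,"claw":1},{"dx":57,"dy":-49.3,"dz":2,"rx":0,"ry":0,"rz":0.294,"claw":1}]'

```text
time: 0.6
tool_pos: [0.3418, -0.3613, 0.224]
tool_rot: [-0.001, 0.999, 0.036, -0.0]
contact_force: [0.5, 1.1, 0.2]
gripper_width: 0.14
```

```bash
python3 -c "
from h import *
goto(.5796,.0812,.13,RP[2])"
```

```text
t 0.6 pos [ 0.3418 -0.3613  0.224 ] F [0.5 1.1 0.2] w 0.14
d cm [ 26.87 -42.42   9.5 ] rv [-0.003  0.    -0.001]
```

Call:
play_rows --commands '[{"dx":26.9,"dy":-42.4,"dz":3,"rx":0,"ry":0,"rz":0,"claw":1},{"dx":26.9,"dy":-42.4,"dz":3,"rx":0,"ry":0,"rz":0,"claw":1},{"dx":26.9,"dy":-42.4,"dz":3,"rx":0,"ry":0,"rz":0,"claw":1},{"dx":26.9,"dy":-42.4,"dz":3,"rx":0,"ry":0,"rz":0,"claw":1},{"dx":26.9,"dy":-42.4,"dz":3,"rx":0,"ry":0,"rz":0,"claw":1}]'

```text
time: 1.1
tool_pos: [0.4599, -0.1414, 0.2096]
tool_rot: [-0.001, 0.999, 0.035, -0.0]
contact_force: [1.2, -0.6, -0.1]
gripper_width: -0.004
```

Call:
play_rows --commands '[{"dx":8,"dy":-18,"dz":0,"rx":0,"ry":0,"rz":0,"claw":1},{"dx":8,"dy":-18,"dz":0,"rx":0,"ry":0,"rz":0,"claw":1},{"dx":8,"dy":-18,"dz":0,"rx":0,"ry":0,"rz":0,"claw":1},{"dx":8,"dy":-18,"dz":0,"rx":0,"ry":0,"rz":0,"claw":1}]'

```text
time: 1.5
tool_pos: [0.527, 0.0461, 0.2096]
tool_rot: [-0.001, 0.999, 0.036, -0.0]
contact_force: [1.1, -0.7, 0.7]
gripper_width: 0.002
```

```bash
python3 -c "
from h import *
goto(.5796,.0812,.09,RP[2])"
```

```text
t 1.5 pos [0.527  0.0461 0.2096] F [ 1.1 -0.7  0.7] w 0.002
d cm [ 5.51 -3.1  11.97] rv [-0.002  0.001 -0.001]
```

Call:
play_rows --commands '[{"dx":5.5,"dy":-3.1,"dz":4,"rx":0,"ry":0,"rz":0,"claw":1},{"dx":5.5,"dy":-3.1,"dz":8,"rx":0,"ry":0,"rz":0,"claw":1},{"dx":5.5,"dy":-3.1,"dz":13,"rx":0,"ry":0,"rz":0,"claw":1},{"dx":5.5,"dy":-3.1,"dz":14,"rx":0,"ry":0,"rz":0,"claw":1},{"dx":5.5,"dy":-3.1,"dz":14,"rx":0,"ry":0,"rz":0,"claw":1}]'

```text
time: 2.0
tool_pos: [0.5757, 0.0815, 0.0644]
tool_rot: [-0.001, 0.999, 0.036, -0.005]
contact_force: [-0.1, -0.1, 0.1]
gripper_width: -0.004
```

```bash
python3 -c "
from h import *
goto(.5796,.0812,.045,RP[2])
from plant import grab_frame
s=grab_frame('scene');t=grab_frame('top')
cv2.imwrite('pics/d1.png',np.hstack([cv2.resize(s[160:290,190:330],(390,362)),cv2.resize(t[130:220,190:290],(402,362))]))
goto(.5796,.0812,.045,RP[2])
"
```

```text
t 2.0 pos [0.5757 0.0815 0.0644] F [-0.1 -0.1  0.1] w -0.004
d cm [0.4  0.06 1.93] rv [-0.003  0.01  -0.   ]
t 2.1 pos [0.5796 0.0812 0.0699] F [-0.7  0.4  1.9] w -0.001
d cm [0.   0.01 2.49] rv [-0.002  0.001 -0.001]
```

View pics/d1.png

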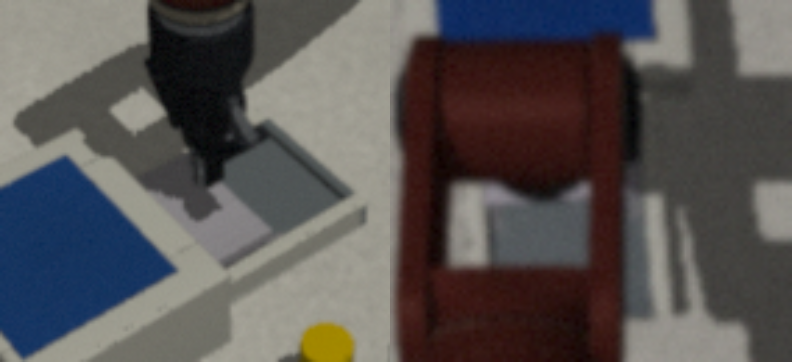

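The closed fingers are above the plate, near the middle of its exposed part: scene crop (205,180), with the plate edge ahead of them. I'll go down slowly now.

Call:
play_rows --commands '[{"dx":0,"dy":0,"dz":1.5,"rx":0,"ry":0,"rz":0,"claw":1},{"dx":0,"dy":0,"dz":2.3,"rx":0,"ry":0,"rz":0,"claw":1},{"dx":0,"dy":0,"dz":2.6,"rx":0,"ry":0,"rz":0,"claw":1},{"dx":0,"dy":0,"dz":2.7,"rx":0,"ry":0,"rz":0,"claw":1},{"dx":0,"dy":0,"dz":2.7,"rx":0,"ry":0,"rz":0,"claw":1}]'

```text
time: 2.6
tool_pos: [0.5796, 0.0812, 0.043]
tool_rot: [-0.001, 0.999, 0.036, -0.0]
contact_force: [0.5, 0.2, -0.1]
gripper_width: -0.001
```

Call:
play_rows --commands '[{"dx":0,"dy":0,"dz":0.1,"rx":0,"ry":0,"rz":0,"claw":1},{"dx":0,"dy":0,"dz":0.1,"rx":0,"ry":0,"rz":0,"claw":1}]'

```text
time: 2.8
tool_pos: [0.5799, 0.0812, 0.0423]
tool_rot: [-0.001, 0.999, 0.036, -0.0]
contact_force: [0.1, -0.9, -0.4]
gripper_width: -0.002
```

Call:
play_rows --commands '[{"dx":0,"dy":0,"dz":0.1,"rx":0,"ry":0,"rz":0,"claw":1},{"dx":0,"dy":0,"dz":0.1,"rx":0,"ry":0,"rz":0,"claw":1}]'

```text
time: 3.0
tool_pos: [0.5799, 0.0812, 0.0414]
tool_rot: [-0.001, 0.999, 0.036, 0.0]
contact_force: [-0.2, 0.4, -0.4]
gripper_width: -0.003
```

Call:
play_rows --commands '[{"dx":0,"dy":0,"dz":0.1,"rx":0,"ry":0,"rz":0,"claw":1},{"dx":0,"dy":0,"dz":0.1,"rx":0,"ry":0,"rz":0,"claw":1}]'

```text
time: 3.2
tool_pos: [0.5798, 0.0812, 0.0402]
tool_rot: [-0.001, 0.999, 0.036, -0.0]
contact_force: [0.3, -0.2, -0.1]
gripper_width: 0.0
```

Call:
play_rows --commands '[{"dx":0,"dy":0,"dz":0.05,"rx":0,"ry":0,"rz":0,"claw":1},{"dx":0,"dy":0,"dz":0.05,"rx":0,"ry":0,"rz":0,"claw":1}]'

```text
time: 3.4
tool_pos: [0.5797, 0.0813, 0.0396]
tool_rot: [-0.001, 0.999, 0.036, -0.0]
contact_force: [0.5, 0.4, -0.8]
gripper_width: 0.001
```

Call:
play_rows --commands '[{"dx":0,"dy":0,"dz":0.05,"rx":0,"ry":0,"rz":0,"claw":1},{"dx":0,"dy":0,"dz":0.05,"rx":0,"ry":0,"rz":0,"claw":1}]'

```text
time: 3.6
tool_pos: [0.5798, 0.0813, 0.0392]
tool_rot: [-0.001, 0.999, 0.036, -0.0]
contact_force: [-0.2, 0.3, 0.5]
gripper_width: 0.005
```

Call:
play_rows --commands '[{"dx":0,"dy":0,"dz":0.05,"rx":0,"ry":0,"rz":0,"claw":1},{"dx":0,"dy":0,"dz":0.05,"rx":0,"ry":0,"rz":0,"claw":1}]'

```text
time: 3.8
tool_pos: [0.5798, 0.0812, 0.039]
tool_rot: [-0.001, 0.999, 0.036, -0.0]
contact_force: [-1.7, -0.5, 2.1]
gripper_width: 0.001
```

Call:
play_rows --commands '[{"dx":0,"dy":0,"dz":0.05,"rx":0,"ry":0,"rz":0,"claw":1},{"dx":0,"dy":0,"dz":0.05,"rx":0,"ry":0,"rz":0,"claw":1}]'

```text
time: 4.0
tool_pos: [0.5798, 0.0813, 0.0389]
tool_rot: [-0.001, 0.999, 0.036, -0.0]
contact_force: [-2.0, -0.6, 4.9]
gripper_width: -0.002
```

Call:
play_rows --commands '[{"dx":0,"dy":0,"dz":0.08,"rx":0,"ry":0,"rz":0,"claw":1},{"dx":0,"dy":0,"dz":0.12,"rx":0,"ry":0,"rz":0,"claw":1},{"dx":0,"dy":0,"dz":0.12,"rx":0,"ry":0,"rz":0,"claw":1}]'

```text
time: 4.3
tool_pos: [0.5799, 0.0812, 0.0386]
tool_rot: [-0.001, 0.999, 0.036, -0.001]
contact_force: [-4.1, -0.9, 9.3]
gripper_width: -0.006
```

Call:
play_rows --commands '[{"dx":0,"dy":0,"dz":0.15,"rx":0,"ry":0,"rz":0,"claw":1},{"dx":0,"dy":0,"dz":0.22,"rx":0,"ry":0,"rz":0,"claw":1},{"dx":0,"dy":0,"dz":0.22,"rx":0,"ry":0,"rz":0,"claw":1}]'

```text
time: 4.6
tool_pos: [0.5799, 0.0813, 0.0382]
tool_rot: [-0.001, 0.999, 0.036, -0.001]
contact_force: [-7.6, -1.3, 13.2]
gripper_width: -0.001
```

Call:
play_rows --commands '[{"dx":-0.1,"dy":0,"dz":0.24,"rx":0,"ry":0,"rz":0,"claw":1},{"dx":-0.25,"dy":0,"dz":0.27,"rx":0,"ry":0,"rz":0,"claw":1},{"dx":-0.4,"dy":0,"dz":0.29,"rx":0,"ry":0,"rz":0,"claw":1}]'

```text
time: 4.9
tool_pos: [0.5798, 0.0812, 0.0386]
tool_rot: [-0.001, 0.999, 0.036, 0.004]
contact_force: [4.9, 0.3, 7.8]
gripper_width: 0.001
```

Call:
play_rows --commands '[{"dx":-0.5,"dy":0,"dz":0.45,"rx":0,"ry":0,"rz":0,"claw":1},{"dx":-0.6,"dy":0,"dz":0.58,"rx":0,"ry":0,"rz":0,"claw":1},{"dx":-0.7,"dy":0,"dz":0.64,"rx":0,"ry":0,"rz":0,"claw":1}]'

```text
time: 5.2
tool_pos: [0.5797, 0.0811, 0.038]
tool_rot: [-0.001, 0.999, 0.036, 0.012]
contact_force: [5.3, 1.6, 14.2]
gripper_width: -0.001
```

```bash
cat >> h.py <<'E'
Kc=np.array([[4.7,-4.2],[-4.2,7.3]])  # tip stiffness N/mm (pull -x, push down)
def drag(Fx=9.,Fz=20.):
    s,R=st(); c,ss=np.cos(RP[2]),np.sin(RP[2]);d=s['tool_pos'][:2]-RP[:2]
    T=Ro.from_euler('z',RP[2])*Ro.from_quat([1,0,0,0]); rv=(R.inv()*T).as_rotvec()
    F=s['contact_force'];print("t",round(s['time'],2),"F",F.round(1),"z",s['tool_pos'][2].round(4),"local",(c*d[0]+ss*d[1]).round(4),(-ss*d[0]+c*d[1]).round(4),"rv",rv.round(3))
    o=np.linalg.solve(Kc,[Fx,Fz]);w=np.array([-o[0]*c,-o[0]*ss,-o[1]])/10
    print("offset cm tool axes",R.inv().apply(w).round(2))
E
python3 -c "
from h import *
drag()"
```

```text
t 5.2 F [ 5.3  1.6 14.2] z 0.038 local 0.1121 -0.0 rv [-0.002 -0.023 -0.001]
offset cm tool axes [-0.92  0.    0.77]
```

Call:
play_rows --commands '[{"dx":-0.75,"dy":0,"dz":0.68,"rx":0,"ry":-0.023,"rz":0,"claw":1},{"dx":-0.85,"dy":0,"dz":0.74,"rx":0,"ry":-0.023,"rz":0,"claw":1},{"dx":-0.92,"dy":0,"dz":0.77,"rx":0,"ry":-0.023,"rz":0,"claw":1},{"dx":-1.0,"dy":0,"dz":0.78,"rx":0,"ry":-0.023,"rz":0,"claw":1}]'

```text
time: 5.6
tool_pos: [0.5788, 0.0811, 0.0376]
tool_rot: [-0.001, 0.999, 0.035, 0.01]
contact_force: [6.3, 2.4, 18.1]
gripper_width: -0.001
```

```bash
python3 -c "
from h import *
drag()"
```

```text
t 5.6 F [ 6.3  2.4 18.1] z 0.0376 local 0.1112 -0.0001 rv [-0.002 -0.021 -0.001]
offset cm tool axes [-0.91  0.    0.77]
```

Call:
play_rows --commands '[{"dx":-0.95,"dy":0,"dz":0.76,"rx":0,"ry":-0.021,"rz":0,"claw":1},{"dx":-1.1,"dy":0,"dz":0.79,"rx":0,"ry":-0.021,"rz":0,"claw":1},{"dx":-1.25,"dy":0,"dz":0.81,"rx":0,"ry":-0.021,"rz":0,"claw":1},{"dx":-1.4,"dy":0,"dz":0.83,"rx":0,"ry":-0.021,"rz":0,"claw":1}]'

```text
time: 6.0
tool_pos: [0.5742, 0.0807, 0.037]
tool_rot: [-0.001, 0.999, 0.035, 0.01]
contact_force: [4.8, 2.4, 18.9]
gripper_width: 0.001
```

```bash
python3 -c "
from h import *
drag()"
```

```text
t 6.0 F [ 4.8  2.4 18.9] z 0.037 local 0.1066 -0.0001 rv [-0.002 -0.021 -0.002]
offset cm tool axes [-0.91  0.    0.77]
```

Call:
play_rows --commands '[{"dx":-1.1,"dy":0,"dz":0.79,"rx":0,"ry":-0.021,"rz":0,"claw":1},{"dx":-1.35,"dy":0,"dz":0.82,"rx":0,"ry":-0.021,"rz":0,"claw":1},{"dx":-1.6,"dy":0,"dz":0.85,"rx":0,"ry":-0.021,"rz":0,"claw":1},{"dx":-1.85,"dy":0,"dz":0.88,"rx":0,"ry":-0.021,"rz":0,"claw":1},{"dx":-2.1,"dy":0,"dz":0.91,"rx":0,"ry":-0.021,"rz":0,"claw":1}]'

```text
time: 6.5
tool_pos: [0.5628, 0.0797, 0.0356]
tool_rot: [-0.001, 0.999, 0.035, 0.01]
contact_force: [6.1, 1.7, 19.6]
gripper_width: 0.002
```

```bash
python3 -c "
from h import *
drag()"
```

```text
t 6.5 F [ 6.1  1.7 19.6] z 0.0356 local 0.0951 -0.0002 rv [-0.002 -0.021 -0.002]
offset cm tool axes [-0.91  0.    0.77]
```

Call:
play_rows --commands '[{"dx":-1.2,"dy":0,"dz":0.8,"rx":0,"ry":-0.021,"rz":0,"claw":1},{"dx":-1.45,"dy":0,"dz":0.83,"rx":0,"ry":-0.021,"rz":0,"claw":1},{"dx":-1.7,"dy":0,"dz":0.86,"rx":0,"ry":-0.021,"rz":0,"claw":1},{"dx":-1.95,"dy":0,"dz":0.89,"rx":0,"ry":-0.021,"rz":0,"claw":1},{"dx":-2.2,"dy":0,"dz":0.92,"rx":0,"ry":-0.021,"rz":0,"claw":1}]'

```text
time: 7.0
tool_pos: [0.5505, 0.0787, 0.034]
tool_rot: [-0.001, 0.999, 0.035, 0.011]
contact_force: [5.8, 2.8, 21.2]
gripper_width: 0.002
```

```bash
python3 -c "
from h import *
drag()"
```

```text
t 7.0 F [ 5.8  2.8 21.2] z 0.034 local 0.0828 -0.0003 rv [-0.002 -0.022 -0.002]
offset cm tool axes [-0.91  0.    0.77]
```

Call:
play_rows --commands '[{"dx":-1.2,"dy":0,"dz":0.78,"rx":0,"ry":-0.022,"rz":0,"claw":1},{"dx":-1.45,"dy":0,"dz":0.81,"rx":0,"ry":-0.022,"rz":0,"claw":1},{"dx":-1.7,"dy":0,"dz":0.84,"rx":0,"ry":-0.022,"rz":0,"claw":1},{"dx":-1.95,"dy":0,"dz":0.87,"rx":0,"ry":-0.022,"rz":0,"claw":1},{"dx":-2.2,"dy":0,"dz":0.9,"rx":0,"ry":-0.022,"rz":0,"claw":1}]'

```text
time: 7.5
tool_pos: [0.5383, 0.0777, 0.0325]
tool_rot: [-0.001, 0.999, 0.035, 0.01]
contact_force: [5.4, 2.8, 20.2]
gripper_width: 0.002
```

```bash
python3 -c "
from h import *
drag()"
```

```text
t 7.5 F [ 5.4  2.8 20.2] z 0.0325 local 0.0705 -0.0005 rv [-0.001 -0.021 -0.003]
offset cm tool axes [-0.91  0.    0.77]
```

Call:
play_rows --commands '[{"dx":-1.2,"dy":0,"dz":0.78,"rx":0,"ry":-0.022,"rz":0,"claw":1},{"dx":-1.45,"dy":0,"dz":0.81,"rx":0,"ry":-0.022,"rz":0,"claw":1},{"dx":-1.7,"dy":0,"dz":0.84,"rx":0,"ry":-0.022,"rz":0,"claw":1},{"dx":-1.95,"dy":0,"dz":0.87,"rx":0,"ry":-0.022,"rz":0,"claw":1},{"dx":-2.2,"dy":0,"dz":0.9,"rx":0,"ry":-0.022,"rz":0,"claw":1}]'

```text
time: 8.0
tool_pos: [0.5261, 0.0767, 0.0311]
tool_rot: [-0.001, 0.999, 0.035, 0.01]
contact_force: [5.3, 1.6, 20.5]
gripper_width: -0.002
```

```bash
python3 -c "
from h import *
drag()"
```

```text
t 8.0 F [ 5.3  1.6 20.5] z 0.0311 local 0.0583 -0.0006 rv [-0.001 -0.02  -0.003]
offset cm tool axes [-0.91  0.    0.77]
```

Call:
play_rows --commands '[{"dx":-1.15,"dy":0,"dz":0.77,"rx":0,"ry":-0.021,"rz":0,"claw":1},{"dx":-1.4,"dy":0,"dz":0.8,"rx":0,"ry":-0.021,"rz":0,"claw":1},{"dx":-1.65,"dy":0,"dz":0.83,"rx":0,"ry":-0.021,"rz":0,"claw":1},{"dx":-1.9,"dy":0,"dz":0.86,"rx":0,"ry":-0.021,"rz":0,"claw":1}]'

```text
time: 8.4
tool_pos: [0.5169, 0.076, 0.03]
tool_rot: [-0.001, 0.999, 0.034, 0.01]
contact_force: [5.8, 2.1, 20.5]
gripper_width: 0.003
```

```bash
python3 -c "
from h import *
drag()"
```

```text
t 8.4 F [ 5.8  2.1 20.5] z 0.03 local 0.0491 -0.0007 rv [-0.001 -0.021 -0.003]
offset cm tool axes [-0.91  0.    0.77]
```

Call:
play_rows --commands '[{"dx":-1.05,"dy":0,"dz":0.76,"rx":0,"ry":-0.021,"rz":0,"claw":1},{"dx":-1.2,"dy":0,"dz":0.78,"rx":0,"ry":-0.021,"rz":0,"claw":1},{"dx":-1.35,"dy":0,"dz":0.8,"rx":0,"ry":-0.021,"rz":0,"claw":1},{"dx":-1.5,"dy":0,"dz":0.82,"rx":0,"ry":-0.021,"rz":0,"claw":1}]'

```text
time: 8.8
tool_pos: [0.5117, 0.0755, 0.0293]
tool_rot: [-0.001, 0.999, 0.034, 0.011]
contact_force: [5.7, 2.6, 21.1]
gripper_width: -0.003
```

```bash
python3 -c "
from h import *
drag()"
```

```text
t 8.8 F [ 5.7  2.6 21.1] z 0.0293 local 0.0439 -0.0007 rv [-0.001 -0.021 -0.004]
offset cm tool axes [-0.91  0.    0.77]
```

Call:
play_rows --commands '[{"dx":-1.05,"dy":0,"dz":0.75,"rx":0,"ry":-0.021,"rz":0,"claw":1},{"dx":-1.2,"dy":0,"dz":0.77,"rx":0,"ry":-0.021,"rz":0,"claw":1},{"dx":-1.35,"dy":0,"dz":0.79,"rx":0,"ry":-0.021,"rz":0,"claw":1}]'

```text
time: 9.1
tool_pos: [0.508, 0.0752, 0.0289]
tool_rot: [-0.001, 0.999, 0.034, 0.011]
contact_force: [5.6, 2.5, 20.7]
gripper_width: 0.001
```

Call:
play_rows --commands '[{"dx":-1.05,"dy":0,"dz":0.75,"rx":0,"ry":-0.021,"rz":0,"claw":1},{"dx":-1.2,"dy":0,"dz":0.77,"rx":0,"ry":-0.021,"rz":0,"claw":1},{"dx":-1.35,"dy":0,"dz":0.79,"rx":0,"ry":-0.021,"rz":0,"claw":1}]'

```text
time: 9.4
tool_pos: [0.5046, 0.0749, 0.0285]
tool_rot: [-0.001, 0.999, 0.034, 0.011]
contact_force: [7.8, 3.1, 20.1]
gripper_width: -0.002
```

```bash
python3 -c "
from h import *
drag()"
```

```text
t 9.4 F [ 7.8  3.1 20.1] z 0.0285 local 0.0367 -0.0008 rv [-0.001 -0.023 -0.004]
offset cm tool axes [-0.92  0.01  0.77]
```

Call:
play_rows --commands '[{"dx":-1.1,"dy":0,"dz":0.79,"rx":0,"ry":-0.023,"rz":0,"claw":1},{"dx":-1.2,"dy":0,"dz":0.82,"rx":0,"ry":-0.023,"rz":0,"claw":1},{"dx":-1.3,"dy":0,"dz":0.85,"rx":0,"ry":-0.023,"rz":0,"claw":1}]'

```text
time: 9.7
tool_pos: [0.5042, 0.0748, 0.0287]
tool_rot: [-0.001, 0.999, 0.033, 0.014]
contact_force: [14.5, 3.9, 18.5]
gripper_width: 0.003
```

```bash
python3 -c "
from h import *
drag()"
```

```text
t 9.7 F [14.5  3.9 18.5] z 0.0287 local 0.0363 -0.0009 rv [-0.002 -0.028 -0.005]
offset cm tool axes [-0.92  0.01  0.77]
```

The carrier is against its stop: Fx rose to 14.5 N with no further travel. I'll unload vertically first, then lift.

Call:
play_rows --commands '[{"dx":-1.2,"dy":0,"dz":0.5,"rx":0,"ry":-0.028,"rz":0,"claw":1},{"dx":-1.1,"dy":0,"dz":0.0,"rx":0,"ry":-0.028,"rz":0,"claw":1},{"dx":-1.0,"dy":0,"dz":-1.0,"rx":0,"ry":-0.028,"rz":0,"claw":1},{"dx":-1,"dy":0,"dz":-4,"rx":0,"ry":-0.028,"rz":0,"claw":1},{"dx":-1,"dy":0,"dz":-9,"rx":0,"ry":-0.028,"rz":0,"claw":1}]'

```text
time: 10.2
tool_pos: [0.4875, 0.0737, 0.1145]
tool_rot: [-0.001, 0.999, 0.033, -0.005]
contact_force: [-0.1, 0.7, 0.7]
gripper_width: 0.003
```

```bash
python3 -c "
from h import *
goto(.504,.292,.15,.26)"
```

```text
t 10.2 pos [0.4875 0.0737 0.1145] F [-0.1  0.7  0.7] w 0.003
d cm [  3.06 -21.68  -3.53] rv [-0.003  0.01  -0.193]
```

Call:
play_rows --commands '[{"dx":3.1,"dy":-21.7,"dz":-5,"rx":-0.003,"ry":0.01,"rz":-0.193,"claw":0.0},{"dx":3.1,"dy":-21.7,"dz":-5,"rx":-0.003,"ry":0.01,"rz":-0.193,"claw":0},{"dx":3.1,"dy":-21.7,"dz":-5,"rx":-0.003,"ry":0.01,"rz":-0.193,"claw":0},{"dx":3.1,"dy":-21.7,"dz":-5,"rx":-0.003,"ry":0.01,"rz":-0.193,"claw":0},{"dx":3.1,"dy":-21.7,"dz":-5,"rx":-0.003,"ry":0.01,"rz":-0.193,"claw":0}]'

```text
time: 10.7
tool_pos: [0.5037, 0.2955, 0.165]
tool_rot: [-0.001, 0.991, 0.131, -0.0]
contact_force: [-0.1, -1.1, -0.2]
gripper_width: 0.847
```

```bash
python3 -c "
from h import *
from plant import grab_frame
s=grab_frame('scene');t=grab_frame('top')
cv2.imwrite('pics/e1.png',np.hstack([s[160:340,190:400],t[100:280,110:300]]).repeat(2,0).repeat(2,1))
cv2.imwrite('pics/e2.png',cv2.resize(s[170:290,210:330],None,fx=5,fy=5,interpolation=2))
goto(.504,.292,.10,.26)
"
```

```text
t 10.8 pos [0.5039 0.2948 0.1648] F [-0.1  0.5 -0.4] w 0.997
d cm [-0.06  0.28  6.48] rv [-0.001  0.     0.004]
```

View pics/e1.png

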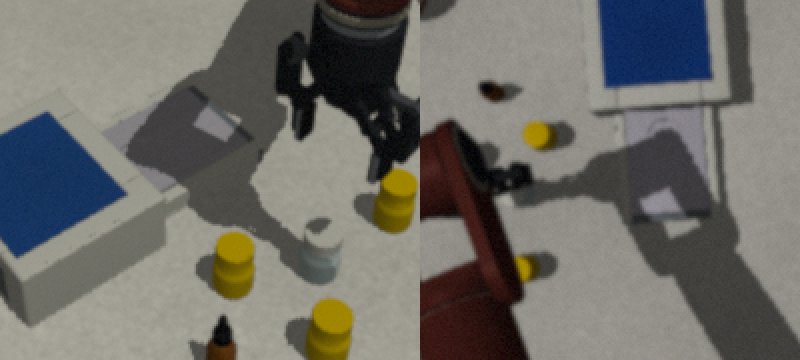

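View pics/e2.png

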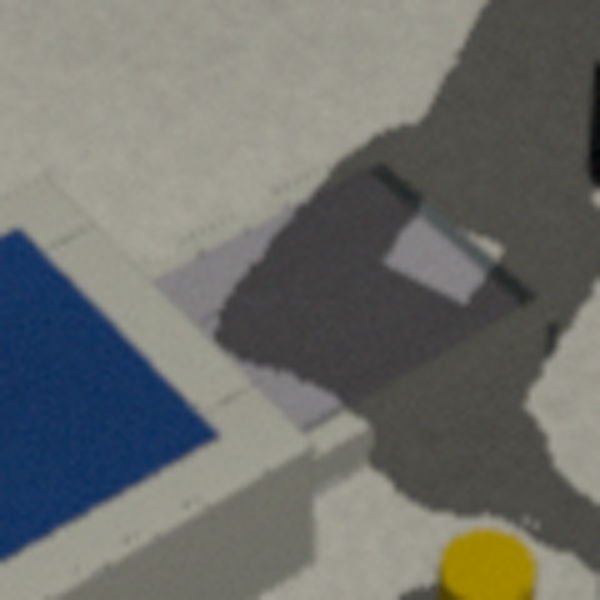

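The carrier is out to the lip, and the pocket arc is visible in the top crop at (655,130). The jar stands clear below the open fingers at scene crop (322,248). Going down to grasp it.

Call:
play_rows --commands '[{"dx":0,"dy":0.28,"dz":4,"rx":0,"ry":0,"rz":0.004,"claw":0},{"dx":0,"dy":0.28,"dz":8,"rx":0,"ry":0,"rz":0.004,"claw":0},{"dx":0,"dy":0.28,"dz":11,"rx":0,"ry":0,"rz":0.004,"claw":0},{"dx":0,"dy":0.28,"dz":13,"rx":0,"ry":0,"rz":0.004,"claw":0},{"dx":0,"dy":0.28,"dz":14,"rx":0,"ry":0,"rz":0.004,"claw":0}]'

```text
time: 11.3
tool_pos: [0.5018, 0.29, 0.021]
tool_rot: [0.001, 0.992, 0.129, -0.004]
contact_force: [0.5, -0.1, -0.6]
gripper_width: 0.999
```

```bash
python3 -c "
from h import *
from plant import grab_frame
s=grab_frame('scene')
cv2.imwrite('pics/f1.png',cv2.resize(s[220:360,280:420],None,fx=4,fy=4,interpolation=2))
goto(.504,.292,.015,.26)
"
```

```text
t 11.35 pos [0.5017 0.2901 0.0206] F [-1.2 -1.3 -0.6] w 0.998
d cm [ 0.27 -0.13  0.56] rv [ 0.     0.008 -0.001]
```

View pics/f1.png

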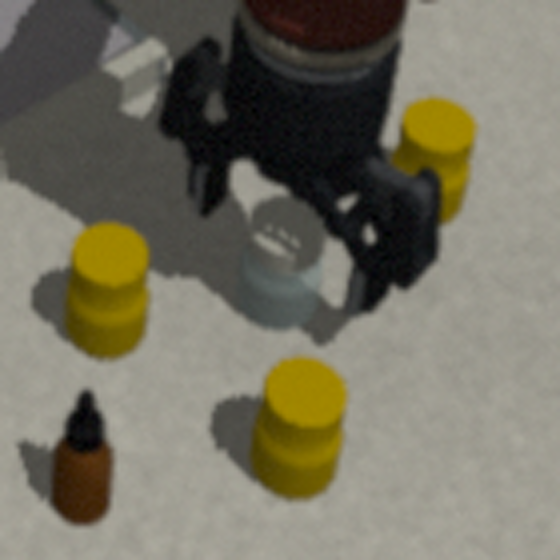

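The jar, at crop (280,260), sits centred between the fingers, and the yellow jars are clear. Closing.

Call:
play_rows --commands '[{"dx":0.27,"dy":-0.13,"dz":0.5,"rx":0,"ry":0.008,"rz":0,"claw":0},{"dx":0.27,"dy":-0.13,"dz":0.5,"rx":0,"ry":0.008,"rz":0,"claw":0.3},{"dx":0.27,"dy":-0.13,"dz":0.5,"rx":0,"ry":0.008,"rz":0,"claw":0.4},{"dx":0.27,"dy":-0.13,"dz":0.5,"rx":0,"ry":0.008,"rz":0,"claw":0.5},{"dx":0.27,"dy":-0.13,"dz":0.5,"rx":0,"ry":0.008,"rz":0,"claw":0.6}]'

```text
time: 11.85
tool_pos: [0.5052, 0.2925, 0.0174]
tool_rot: [-0.0, 0.992, 0.129, 0.002]
contact_force: [0.6, 0.7, 4.4]
gripper_width: 0.461
```

Call:
play_rows --commands '[{"dx":0,"dy":0,"dz":0,"rx":0,"ry":0,"rz":0,"claw":0.8},{"dx":0,"dy":0,"dz":0,"rx":0,"ry":0,"rz":0,"claw":1},{"dx":0,"dy":0,"dz":0,"rx":0,"ry":0,"rz":0,"claw":1},{"dx":0,"dy":0,"dz":0,"rx":0,"ry":0,"rz":0,"claw":1}]'

```text
time: 12.25
tool_pos: [0.5052, 0.2926, 0.0174]
tool_rot: [-0.0, 0.992, 0.129, 0.002]
contact_force: [-0.4, -0.1, 0.7]
gripper_width: 0.462
```

```bash
python3 -c "
from h import *
goto(.504,.292,.15,.26)
"
```

```text
t 12.25 pos [0.5052 0.2926 0.0174] F [-0.4 -0.1  0.7] w 0.462
d cm [ -0.09   0.02 -13.26] rv [ 0.    -0.003 -0.001]
```

Call:
play_rows --commands '[{"dx":0,"dy":0,"dz":-1,"rx":0,"ry":-0.003,"rz":0,"claw":1},{"dx":0,"dy":0,"dz":-4,"rx":0,"ry":-0.003,"rz":0,"claw":1},{"dx":0,"dy":0,"dz":-8,"rx":0,"ry":-0.003,"rz":0,"claw":1},{"dx":0,"dy":0,"dz":-12,"rx":0,"ry":-0.003,"rz":0,"claw":1},{"dx":0,"dy":0,"dz":-13,"rx":0,"ry":-0.003,"rz":0,"claw":1}]'

```text
time: 12.75
tool_pos: [0.5077, 0.2937, 0.1539]
tool_rot: [-0.001, 0.992, 0.129, 0.005]
contact_force: [2.0, -0.0, -1.1]
gripper_width: 0.463
```

```bash
python3 -c "
from h import *
from plant import grab_frame
s=grab_frame('scene');t=grab_frame('top')
cv2.imwrite('pics/g1.png',cv2.resize(s[160:300,270:410],None,fx=4,fy=4,interpolation=2))
cv2.imwrite('pics/g2.png',cv2.resize(t[130:230,190:290],None,fx=6,fy=6,interpolation=2))
cv2.imwrite('pics/g3.png',cv2.resize(s[170:290,210:330],None,fx=5,fy=5,interpolation=2))
w=r2w(RP,(.122,0,0))[0];print(w)
goto(w[0],w[1],.15,RP[2])
"
```

```text
[0.58958303 0.08188858 0.        ]
t 12.85 pos [0.5062 0.293  0.1502] F [-0.3  0.2 -1. ] w 0.46
d cm [2.650e+00 2.255e+01 2.000e-02] rv [-0.001 -0.005  0.187]
```

View pics/g1.png

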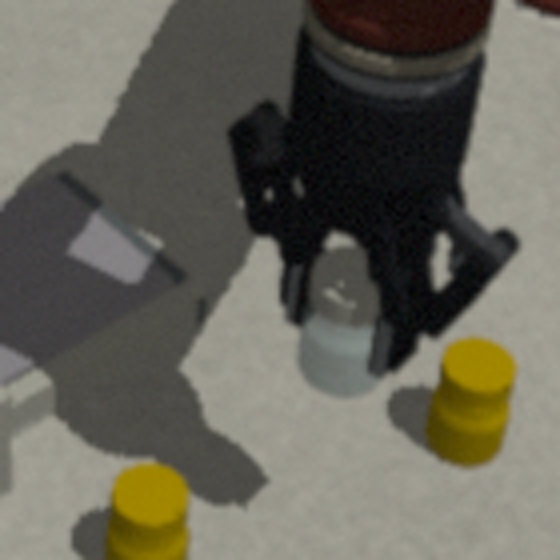

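View pics/g2.png

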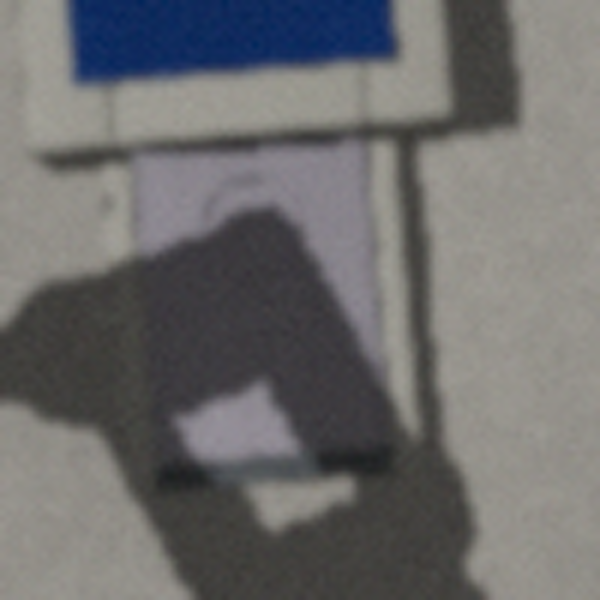

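View pics/g3.png

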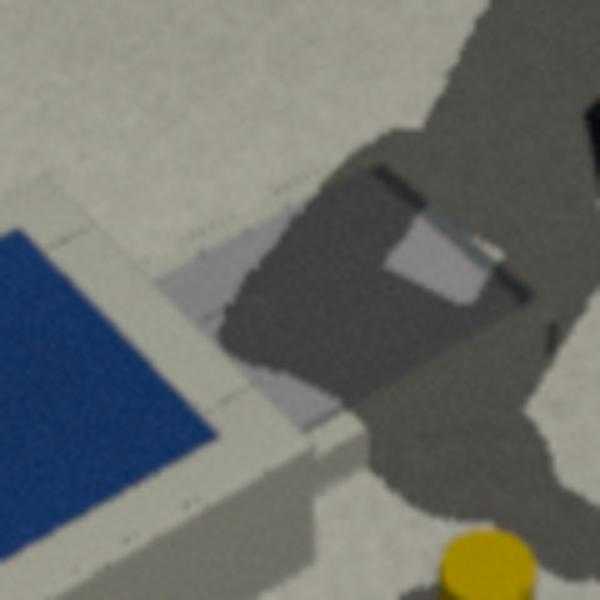

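The jar is held upright at crop (340,330). The arm's shadow hides most of the pocket, so I'll move aside for a clean view.

Call:
play_rows --commands '[{"dx":-12,"dy":-18,"dz":-4,"rx":0,"ry":-0.005,"rz":0,"claw":1},{"dx":-12,"dy":-18,"dz":-4,"rx":0,"ry":-0.005,"rz":0,"claw":1},{"dx":-12,"dy":-18,"dz":-4,"rx":0,"ry":-0.005,"rz":0,"claw":1},{"dx":-12,"dy":-18,"dz":-4,"rx":0,"ry":-0.005,"rz":0,"claw":1},{"dx":-12,"dy":-18,"dz":-4,"rx":0,"ry":-0.005,"rz":0,"claw":1}]'

```text
time: 13.35
tool_pos: [0.3401, 0.4375, 0.1876]
tool_rot: [0.0, 0.991, 0.131, -0.002]
contact_force: [-0.7, -0.4, -1.2]
gripper_width: 0.458
```

```bash
python3 -c "
from h import *
from plant import grab_frame
s=grab_frame('scene');t=grab_frame('top')
cv2.imwrite('pics/i_s.png',s);cv2.imwrite('pics/i_t.png',t)
cv2.imwrite('pics/i1.png',cv2.resize(t[145:220,205:280],None,fx=8,fy=8,interpolation=2))
cv2.imwrite('pics/i2.png',cv2.resize(s[190:270,230:330],None,fx=7,fy=7,interpolation=2))
goto(.589,.082,.15,RP[2])
"
```

```text
t 13.45 pos [0.341  0.4371 0.1875] F [-0.6 -0.7 -0.8] w 0.463
d cm [14.72 40.74  3.73] rv [0.001 0.003 0.191]
```

View pics/i1.png

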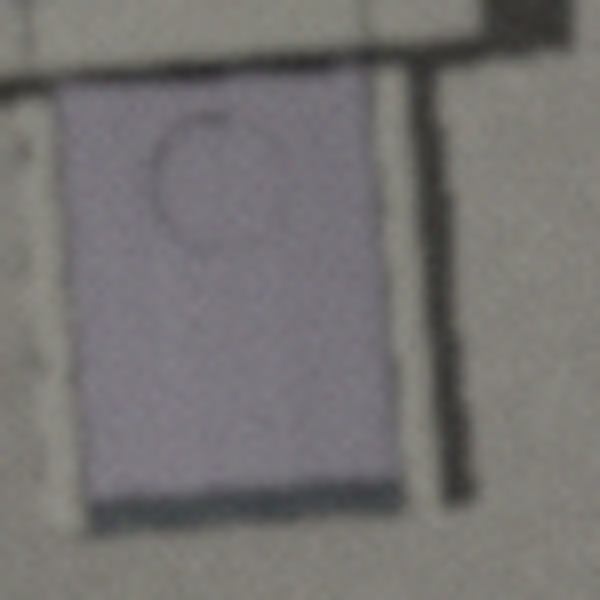

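View pics/i2.png

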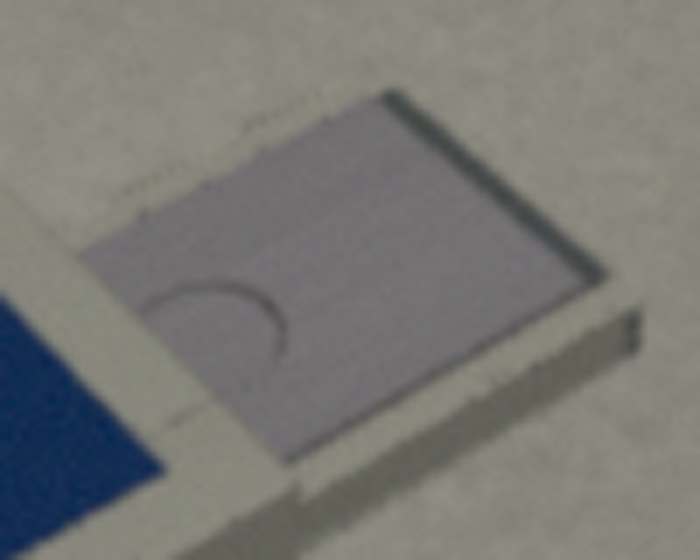

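Run:
```python
from h import *
a=lambda u,v:(205+(u+.5)/8-.5,145+(v+.5)/8-.5)
b=lambda u,v:(230+(u+.5)/7-.5,190+(v+.5)/7-.5)
# local carrier frame: front mid = (0,0)
def pose(obs):
    f=lambda p:np.concatenate([proj(n,r2w(p,P))[0]-uv for n,uv,P in obs])
    s=least_squares(f,[.48,.074,.072]);return s.x,np.abs(s.fun).max()
ct=[("top",a(83,495),(0,.056,.030)),("top",a(402,478),(0,-.056,.030)),("top",a(218,182),(.11,0,.030)),("top",a(55,80),(.147,.056,.030))][:3]
cs=[("scene",b(597,285),(0,.056,.030)),("scene",b(385,97),(0,-.056,.030))]
for o in(ct,cs,ct+cs):
    p,e=pose(o);print(p.round(4),e.round(2),"pocket",r2w(p,(.11,0,.03))[0].round(4))
print("direct pocket top",ray("top",a(218,182),.030))
pk=r2w(pose(ct+cs)[0],(.11,0,.03))[0]
s=cv2.imread('pics/i_s.png');t=cv2.imread('pics/i_t.png')
I1=cv2.resize(t[145:220,205:280],None,fx=8,fy=8,interpolation=2);I2=cv2.resize(s[190:270,230:330],None,fx=7,fy=7,interpolation=2)
th=np.linspace(0,6.283,60)
P=np.c_[pk[0]+.024*np.cos(th),pk[1]+.024*np.sin(th),0*th+.03]
for q in proj("top",P): cv2.circle(I1,tuple(int(v) for v in((q-[205,145]+.5)*8)),1,(0,0,255),-1)
for q in proj("scene",P): cv2.circle(I2,tuple(int(v) for v in((q-[230,190]+.5)*7)),1,(0,0,255),-1)
cv2.imwrite('pics/j1.png',I1);cv2.imwrite('pics/j2.png',I2)
```

```text
[0.4797 0.0724 0.0694] 0.6 pocket [0.5895 0.08   0.03  ]
[0.4749 0.0757 0.0667] 0.18 pocket [0.5847 0.083  0.03  ]
[0.4773 0.0743 0.0608] 1.26 pocket [0.5871 0.081  0.03  ]
direct pocket top [0.58923073 0.08098833 0.03      ]
```

View pics/j1.png

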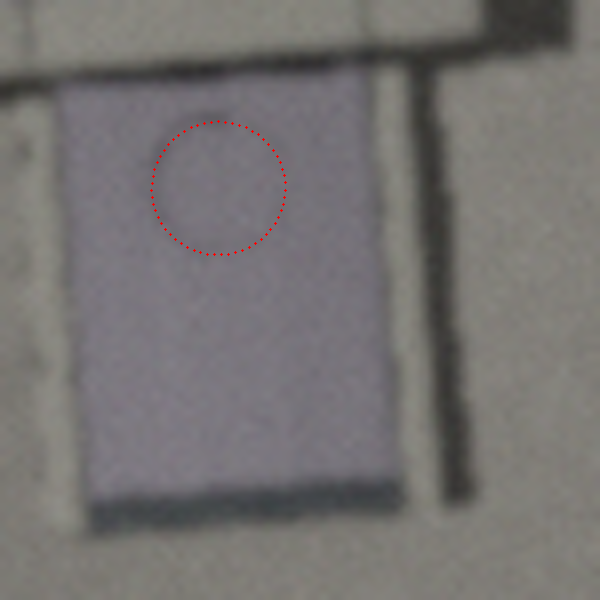

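View pics/j2.png

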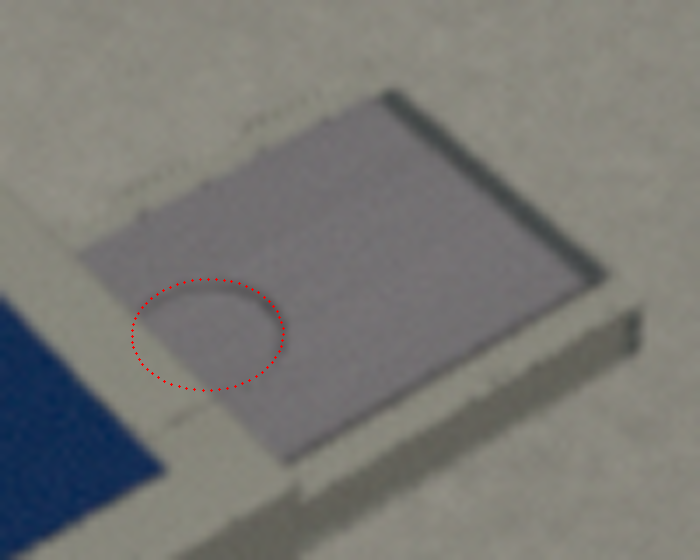

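Call:
play_rows --commands '[{"dx":14.7,"dy":40.8,"dz":3,"rx":0,"ry":0.003,"rz":0.191,"claw":1},{"dx":14.7,"dy":40.8,"dz":3,"rx":0,"ry":0.003,"rz":0.191,"claw":1},{"dx":14.7,"dy":40.8,"dz":3,"rx":0,"ry":0.003,"rz":0.191,"claw":1},{"dx":14.7,"dy":40.8,"dz":3,"rx":0,"ry":0.003,"rz":0.191,"claw":1},{"dx":14.7,"dy":40.8,"dz":3,"rx":0,"ry":0.003,"rz":0.191,"claw":1}]'

```text
time: 13.95
tool_pos: [0.4856, 0.2279, 0.1682]
tool_rot: [0.001, 0.999, 0.036, -0.002]
contact_force: [0.5, 0.4, -1.3]
gripper_width: 0.462
```

```bash
python3 -c "
from h import *
goto(.5892,.081,.12,.071)"
```

```text
t 13.95 pos [0.4856 0.2279 0.1682] F [ 0.5  0.4 -1.3] w 0.462
d cm [ 9.31 15.38  4.82] rv [0.002 0.003 0.   ]
```

Call:
play_rows --commands '[{"dx":9.3,"dy":15.4,"dz":2,"rx":0.002,"ry":0.003,"rz":0,"claw":1},{"dx":9.3,"dy":15.4,"dz":2,"rx":0.002,"ry":0.003,"rz":0,"claw":1},{"dx":9.3,"dy":15.4,"dz":3,"rx":0.002,"ry":0.003,"rz":0,"claw":1},{"dx":9.3,"dy":15.4,"dz":4.8,"rx":0.002,"ry":0.003,"rz":0,"claw":1},{"dx":9.3,"dy":15.4,"dz":4.8,"rx":0.002,"ry":0.003,"rz":0,"claw":1}]'

```text
time: 14.45
tool_pos: [0.5872, 0.0757, 0.1133]
tool_rot: [0.001, 0.999, 0.033, -0.005]
contact_force: [-0.7, 0.4, -1.6]
gripper_width: 0.463
```

```bash
python3 -c "
from h import *
goto(.5892,.081,.06,.071)"
```

```text
t 14.45 pos [0.5872 0.0757 0.1133] F [-0.7  0.4 -1.6] w 0.463
d cm [ 0.29 -0.53  5.33] rv [ 0.001  0.011 -0.006]
```

Call:
play_rows --commands '[{"dx":0.29,"dy":-0.53,"dz":0,"rx":0,"ry":0.011,"rz":-0.006,"claw":1},{"dx":0.29,"dy":-0.53,"dz":2,"rx":0,"ry":0.011,"rz":-0.006,"claw":1},{"dx":0.29,"dy":-0.53,"dz":4,"rx":0,"ry":0.011,"rz":-0.006,"claw":1},{"dx":0.29,"dy":-0.53,"dz":5.3,"rx":0,"ry":0.011,"rz":-0.006,"claw":1},{"dx":0.29,"dy":-0.53,"dz":5.5,"rx":0,"ry":0.011,"rz":-0.006,"claw":1}]'

```text
time: 14.95
tool_pos: [0.587, 0.0816, 0.0557]
tool_rot: [0.0, 0.999, 0.036, -0.002]
contact_force: [-0.5, 0.1, -1.4]
gripper_width: 0.461
```

```bash
python3 -c "
from h import *
from plant import grab_frame
s=grab_frame('scene');t=grab_frame('top')
cv2.imwrite('pics/k_s.png',s)
goto(.5892,.081,.055,.071)
S=st()[0]['tool_pos']
I2=cv2.resize(s[170:270,220:320],None,fx=6,fy=6,interpolation=2)
cv2.imwrite('pics/k0.png',I2)
"
```

```text
t 15.05 pos [0.5888 0.0815 0.0581] F [ 0.7 -0.5 -1.4] w 0.459
d cm [0.04 0.05 0.31] rv [0.001 0.    0.001]
```

View pics/k0.png

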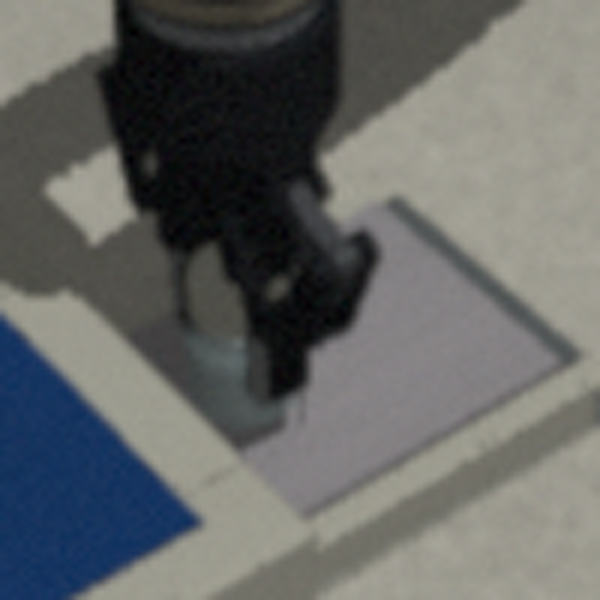

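```bash
python3 -c "
from h import *
s=cv2.imread('pics/k_s.png')
I=cv2.resize(s[180:260,220:300],None,fx=9,fy=9,interpolation=2)[:600]
th=np.linspace(0,6.283,90)
def dr(c,r,z,col):
    P=np.c_[c[0]+r*np.cos(th),c[1]+r*np.sin(th),0*th+z]
    for q in proj('scene',P): cv2.circle(I,tuple(int(v) for v in((q-[220,180]+.5)*9)),1,col,-1)
dr((.5876,.0814),.021,.0407,(0,255,0))
dr((.5876,.0814),.021,.0407+.062,(0,255,0))
dr((.588,.081),.024,.030,(0,0,255))
cv2.imwrite('pics/k1.png',I)
"
```

```text
(no output)
```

View pics/k1.png

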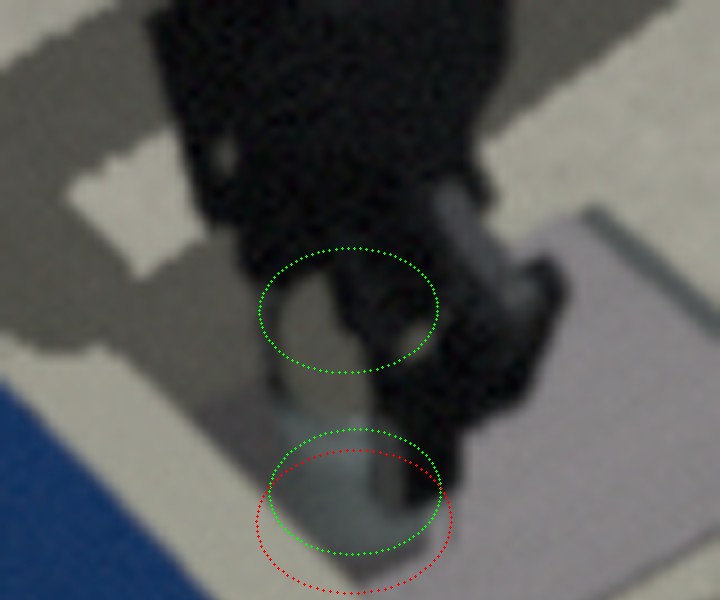

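The jar is in the hand over the pocket. The predicted base (green) lies inside the predicted pocket (red), but the real base edge near (425,540) is too soft in the image to confirm it. I'll go down by feel: I expect the rim at TCP z of about 0.0474 and the floor at about 0.0434.

Call:
play_rows --commands '[{"dx":0.03,"dy":0.03,"dz":0.4,"rx":0,"ry":0,"rz":0,"claw":1},{"dx":0.03,"dy":0.03,"dz":0.7,"rx":0,"ry":0,"rz":0,"claw":1},{"dx":0.03,"dy":0.03,"dz":0.9,"rx":0,"ry":0,"rz":0,"claw":1},{"dx":0.03,"dy":0.03,"dz":0.9,"rx":0,"ry":0,"rz":0,"claw":1}]'

```text
time: 15.45
tool_pos: [0.589, 0.0812, 0.049]
tool_rot: [0.001, 0.999, 0.036, -0.0]
contact_force: [-0.2, 0.3, -1.6]
gripper_width: 0.464
```

Call:
play_rows --commands '[{"dx":0,"dy":0,"dz":0.1,"rx":0,"ry":0,"rz":0,"claw":1},{"dx":0,"dy":0,"dz":0.1,"rx":0,"ry":0,"rz":0,"claw":1}]'

```text
time: 15.65
tool_pos: [0.589, 0.0812, 0.048]
tool_rot: [0.001, 0.999, 0.036, -0.0]
contact_force: [-0.1, 0.4, -1.5]
gripper_width: 0.459
```

Call:
play_rows --commands '[{"dx":0,"dy":0,"dz":0.1,"rx":0,"ry":0,"rz":0,"claw":1},{"dx":0,"dy":0,"dz":0.1,"rx":0,"ry":0,"rz":0,"claw":1}]'

```text
time: 15.85
tool_pos: [0.5889, 0.0811, 0.0469]
tool_rot: [0.001, 0.999, 0.036, -0.0]
contact_force: [-0.2, 0.3, -1.1]
gripper_width: 0.461
```

Call:
play_rows --commands '[{"dx":0,"dy":0,"dz":0.1,"rx":0,"ry":0,"rz":0,"claw":1},{"dx":0,"dy":0,"dz":0.1,"rx":0,"ry":0,"rz":0,"claw":1}]'

```text
time: 16.05
tool_pos: [0.5888, 0.0811, 0.0457]
tool_rot: [0.001, 0.999, 0.036, -0.001]
contact_force: [0.3, 0.2, -2.7]
gripper_width: 0.461
```

Call:
play_rows --commands '[{"dx":0,"dy":0,"dz":0.1,"rx":0,"ry":0,"rz":0,"claw":1},{"dx":0,"dy":0,"dz":0.1,"rx":0,"ry":0,"rz":0,"claw":1}]'

```text
time: 16.25
tool_pos: [0.5887, 0.0811, 0.0445]
tool_rot: [0.001, 0.999, 0.036, -0.001]
contact_force: [-0.0, 0.3, -0.8]
gripper_width: 0.464
```

Call:
play_rows --commands '[{"dx":0,"dy":0,"dz":0.06,"rx":0,"ry":0,"rz":0,"claw":1},{"dx":0,"dy":0,"dz":0.06,"rx":0,"ry":0,"rz":0,"claw":1}]'

```text
time: 16.45
tool_pos: [0.5886, 0.0811, 0.0437]
tool_rot: [0.001, 0.999, 0.036, -0.001]
contact_force: [-0.2, -0.4, -1.0]
gripper_width: 0.466
```

Call:
play_rows --commands '[{"dx":0,"dy":0,"dz":0.05,"rx":0,"ry":0,"rz":0,"claw":1},{"dx":0,"dy":0,"dz":0.05,"rx":0,"ry":0,"rz":0,"claw":1}]'

```text
time: 16.65
tool_pos: [0.5887, 0.0811, 0.0435]
tool_rot: [0.001, 0.999, 0.036, -0.001]
contact_force: [-1.3, 0.2, 0.5]
gripper_width: 0.46
```

Call:
play_rows --commands '[{"dx":0,"dy":0,"dz":0.05,"rx":0,"ry":0,"rz":0,"claw":1},{"dx":0,"dy":0,"dz":0.05,"rx":0,"ry":0,"rz":0,"claw":1}]'

```text
time: 16.85
tool_pos: [0.5887, 0.0811, 0.0433]
tool_rot: [0.001, 0.999, 0.036, -0.001]
contact_force: [-1.5, 0.5, 2.6]
gripper_width: 0.46
```

Contact came at z = 0.0435, which is the pocket floor with no rim contact on the way. Releasing.

Call:
play_rows --commands '[{"dx":0,"dy":0,"dz":0,"rx":0,"ry":0,"rz":0,"claw":0.5},{"dx":0,"dy":0,"dz":0,"rx":0,"ry":0,"rz":0,"claw":0.4},{"dx":0,"dy":0,"dz":0,"rx":0,"ry":0,"rz":0,"claw":0.2},{"dx":0,"dy":0,"dz":0,"rx":0,"ry":0,"rz":0,"claw":0.1},{"dx":0,"dy":0,"dz":0,"rx":0,"ry":0,"rz":0,"claw":0}]'

```text
time: 17.35
tool_pos: [0.5888, 0.0811, 0.0433]
tool_rot: [0.001, 0.999, 0.036, -0.001]
contact_force: [0.9, 0.9, 0.3]
gripper_width: 0.997
```

Call:
play_rows --commands '[{"dx":0,"dy":0,"dz":-0.3,"rx":0,"ry":0,"rz":0,"claw":0},{"dx":0,"dy":0,"dz":-2,"rx":0,"ry":0,"rz":0,"claw":0},{"dx":0,"dy":0,"dz":-5,"rx":0,"ry":0,"rz":0,"claw":0},{"dx":0,"dy":0,"dz":-10,"rx":0,"ry":0,"rz":0,"claw":0},{"dx":0,"dy":0,"dz":-15,"rx":0,"ry":0,"rz":0,"claw":0}]'

```text
time: 17.85
tool_pos: [0.5884, 0.0813, 0.1956]
tool_rot: [0.0, 0.999, 0.036, -0.001]
contact_force: [1.1, -0.0, 0.5]
gripper_width: 0.999
```

Call:
play_rows --commands '[{"dx":-15,"dy":-22,"dz":-3,"rx":0,"ry":0,"rz":0,"claw":0},{"dx":-15,"dy":-22,"dz":-3,"rx":0,"ry":0,"rz":0,"claw":0},{"dx":-15,"dy":-22,"dz":-3,"rx":0,"ry":0,"rz":0,"claw":0},{"dx":-15,"dy":-22,"dz":-3,"rx":0,"ry":0,"rz":0,"claw":0},{"dx":-15,"dy":-22,"dz":-3,"rx":0,"ry":0,"rz":0,"claw":0}]'

```text
time: 18.35
tool_pos: [0.4334, 0.2769, 0.2256]
tool_rot: [-0.0, 0.999, 0.036, 0.0]
contact_force: [-0.2, 0.4, -0.2]
gripper_width: 0.998
```

Call:
play_rows --commands '[{"dx":-3,"dy":-14,"dz":0,"rx":0,"ry":0,"rz":0,"claw":0},{"dx":-3,"dy":-14,"dz":0,"rx":0,"ry":0,"rz":0,"claw":0},{"dx":-3,"dy":-14,"dz":0,"rx":0,"ry":0,"rz":0,"claw":0},{"dx":-3,"dy":-14,"dz":0,"rx":0,"ry":0,"rz":0,"claw":0}]'

```text
time: 18.75
tool_pos: [0.3915, 0.4186, 0.2275]
tool_rot: [-0.001, 0.999, 0.039, 0.001]
contact_force: [0.6, 0.3, -0.6]
gripper_width: 0.997
```

```bash
python3 -c "
from h import *
from plant import grab_frame
s=grab_frame('scene');t=grab_frame('top')
cv2.imwrite('pics/l_s.png',s);cv2.imwrite('pics/l_t.png',t)
I=cv2.resize(s[180:270,220:330],None,fx=6,fy=6,interpolation=2)
J=cv2.resize(t[140:220,200:280],None,fx=7,fy=7,interpolation=2)
cv2.imwrite('pics/l1.png',I);cv2.imwrite('pics/l2.png',J)
print(ray('top',(231.8,167.3),.026))
"
```

```text
[0.58966165 0.08129311 0.026     ]
```

View pics/l1.png

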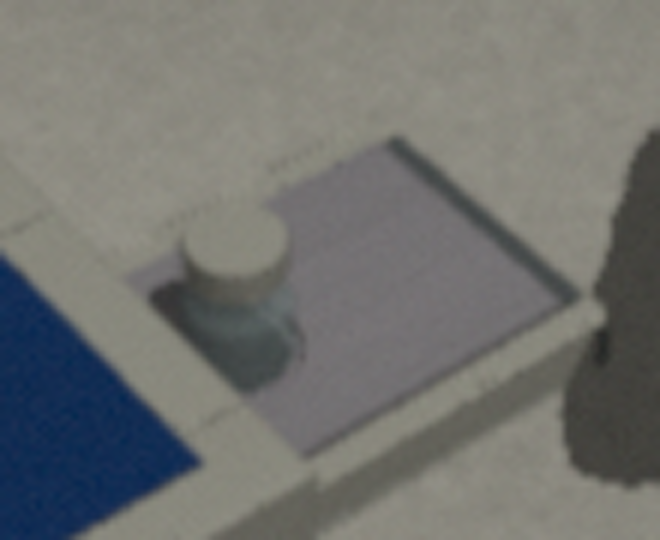

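View pics/l2.png

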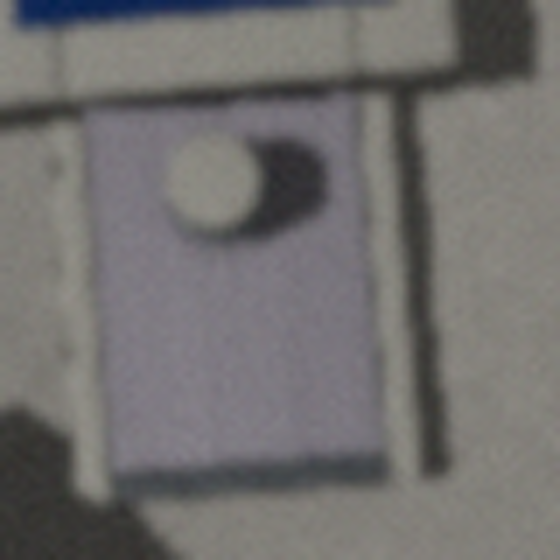

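View pics/l_s.png

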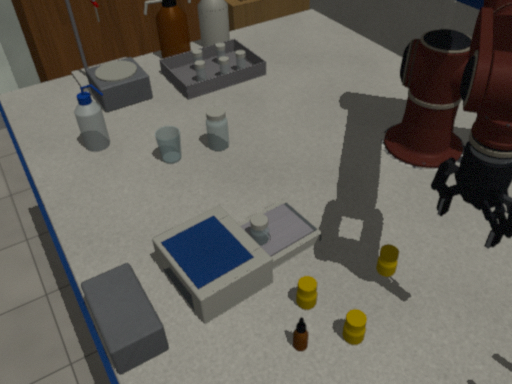

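```bash
python3 -c "
from h import *
print('cap',ray('top',(200+213.5/7-.5,140+182.5/7-.5),.088).round(4),'side z.088 scene',ray('scene',(220+236/6-.5,180+242/6-.5),.088).round(4))
a=cv2.imread('pics/i_t.png').astype(int);b=cv2.imread('pics/l_t.png').astype(int)
print('front edge cols', a[198:212,240].sum(1), b[198:212,240].sum(1))
from plant import ticket
print(ticket.job_done())
"
```

```text
cap [0.5883 0.0821 0.088 ] side z.088 scene [0.5884 0.0845 0.088 ]
front edge cols [372 370 372 368 368 367 350 308 245 207 215 229 287 352] [374 389 381 378 370 365 357 308 248 219 215 233 294 358]
the job is handed in; nothing more can be done
None
```

The carrier is fully out against its stop and the small squat jar stands upright in its pocket. I handed the job in after about 19 of the 69 s; it reports no verdict.

- **Carrier:** I pressed on its top with the closed fingers at about 18–21 N and dragged it about 76 mm. At the end the pull rose to 14.5 N and it moved no further. In the top picture its front edge is about 12 mm from the reader's front end, and the edge did not move while I placed the jar.
- **Forces:** The highest reading I took was about 24 N in total, under the 30 N limit. Forces were only read at the end of each move, so a short peak in between would not show.
- **Jar:** I lowered it by feel. There was no contact at rim height, and it met the pocket floor within 0.1 mm of the expected height, with about 2.6 N. I then let go and moved the arm away.
- **Last pictures:** The jar is upright and its cap centre is about 1 mm from the pocket centre in the top view. The yellow jars, dropper, beaker and tall jar are where they were.
- **Disagreements:** The two cameras put the pocket up to about 5 mm apart along the slide and 3 mm across, and the final cap centre about 2.4 mm apart sideways. The picture taken just before lowering was too soft to confirm the fit, so I rely on the floor contact and the final views.

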